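Drag the hardware bin out of the desk riser with a pull hook

ROBOT

A 6-joint arm with a two-finger parallel gripper is mounted at the origin on a cart in front of the work surface, level with it; the furniture and walls round the work are solid. World frame = base frame: x ahead of the robot, y to its left, z up, the work surface at z = 0. Lengths are in m, angles in rad, forces in N, time in s.
With the tool pointing down it reaches from about 0.425 to 0.95 m from the base axis. Payload 3.5 kg.
Tool frame: the origin (TCP) lies on the centre line of the jaws, within the pads' length; the fingertips stand 17 mm ahead of it and the grasp point (between the pads) lies 2 mm behind it; z points along the fingers, y is the line along which they close (so a half turn about z gives the same grasp; the last joint's range is limited). The gripper opens to 85 mm and grips with 20 to 120 N. Pads are 22 mm wide; open, the fingers measure 114 mm over their backs; the gripper's body (76 mm by 85 mm) begins 54 mm behind the grasp point. The pads swing forward as they close: fully open they stand 13 mm farther back than shut.
Start: joints at [1.033, 0.286, 1.577, -0, 1.279, -0.15], TCP at [0.255, 0.625, 0.248] pointing down, gripper open.
Joint ranges: [-2.77, 2.77], [-0.9, 2.22], [0.21, 2.48], [-1.53, 4.67], [0.24, 2.81], [-2.84, 2.84]. Speed limits (rad/s): [2.79, 2.79, 3.14, 3.14, 3.14, 3.14].

INTERFACE

Orientations are given as a unit quaternion [x, y, z, w].
In Python, from plant import ctrl gives the robot as it stands. The module is installed in compiled form; this text tells all that it offers.
- The arm moves only by the tool drive_tool, never from a script. Its argument "moves" is a list of rows, each a list of 3 entries, a list of its own where there are three numbers: the turn, a rotation vector about the tool's x, y, z in rad, then the shift along the tool's x, y, z in m, then the finger opening in m, from 0 to 0.0854. A call has 1 to 5 rows; each row shifts and turns the commanded pose from where the row before left it, along the tool's axes as they then stand; what a row does not reach is not made up. A row lasts 1/8 s, in which the tool goes at most 62.5 mm and 10.7 degrees, less where a joint would pass 70% of its speed; a pose out of reach is approached as far as the arm can. A call with a gripper value outside its range is refused whole. The fingers move at their own pace and stop on an object; "grip_force" is the grip in N (left out, the last holds). Time passes only in rows, so rows that do not move let the fingers close. It gives the time, the measured TCP pose, the force, the opening and the grip force at its end, in the units of the state.
- ctrl.get_state(): the state, without advancing time (a new reading comes with each control period).
- ctrl.read_camera(name): name is "side" or "top" or "wrist"; returns a dict with "image" (480x640x3 uint8, red, green, blue), "fx", "fy", "cx", "cy" (pixels), "dist" ([k1, k2, p1, p2, k3] as OpenCV has them; the pictures are not rectified), "R" (3x3) and "t" (3): a world point X has camera coordinates R X + t. Camera axes: x right, y down, z forward; pixel columns grow to the right and rows downward; lengths in m; the calibration is good to about 2 mm. A picture is of the moment at which its call begins. There is no depth.
- ctrl.sign_off(): hands the job in; it is judged then, once.
The state is a dict: "time": time; "qpos": joint angles; "dq": joint speeds; "joint_efforts": joint torques, N m; "eef_pos": TCP position; "tcp_rot": TCP orientation; "contact_force": force on the tool from outside, world axes, zero at the start; "wrist_torque": the same for the moment, N m; "opening": opening from 0.0 (shut) to 1.0 (fully open); "finger_force": force on a finger pad.
Only numpy, scipy, OpenCV 4.12 (cv2) and the standard library are available. Lean on these libraries where they do the work, as an engineer would, in place of code of your own. Each camera call takes 0.05 s, during which the arm holds its last target. There are 200 camera calls.

TASK

Pick up the orange-handled pull hook, hook it over the near lip of the blue hardware bin inside the riser and gently drag the bin forward until the dark stop bar halts it, holding it firmly and squarely against the bar for a moment. Move the bin only with the hook, then unhook, leave the bin there against the bar and stand the hook back on its cork pad, pointing the way it did. Leave the charger, the stapler and the hex key where they lie.

Things in the scene. Friction and masses are not known exactly. Their poses are not given: they have to be found in the camera images.
- riser: Fixed desk riser: white walls, wooden floor and roof. Origin: on the underside, on the centre line, straight below the front edge of the roof; x points into the bay (the bin is pulled to -x), z up. Floor board 8 mm thick, x -85 to +225 mm, 146 mm wide. Bay: x 0 to 217 mm, 130 mm wide (y +-65), clear height z 8 to 128 mm. Roof top at z 136 mm (3 mm wider each side), with a sticky pad and an eraser fixed on it, up to 45 mm tall, more than 75 mm behind the roof's front edge
- stop_rail: Two aluminium side rails on the riser floor in front of the bay (riser's origin and axes). They carry the dark stop bar: an upright strip, 124 mm wide, 5 mm thick, top at z 36 mm, clamped at a place NOT told by this pose: its face towards the bay is anywhere from x -5 to -60 mm. Rubber buffers give 1 mm per 5 N, 9 mm in all; bin on bar must stay under 20 N
- bin: Loose blue open bin, 110 mm (x) by 100 mm (y) by 50 mm tall, walls and floor 4 mm, 0.48 to 0.85 kg with two loose bolts (16 mm high, in its rear half). Origin: centre of its underside; x points from its near wall to its rear wall, z up. It stands on the riser floor, near wall 70 to 93 mm behind the roof's front edge, turned up to 0.1 rad, and slides with a drag of about 2 to 6 N; the near wall's outer face is at x -55 mm
- lip (a point): Middle of the top edge of the bin's near wall (bin x -53 mm, z 50 mm); wall 4 mm thick; the hook must bear on the bin with less than 25 N
- hook: Loose pull hook, 180 g. Upright orange handle block 40 mm (x) by 30 mm (y) by 70 mm tall, flat foot; origin: centre of the handle's foot; x points along the shaft to the tip, z up. Steel shaft 10 mm wide, z 34 to 42 mm, from the handle to x 193 mm; at its end a flat tip plate hangs down, x 187 to 193 mm, 24 mm wide (y), z 0 to 42 mm. It stands by itself on handle foot and tip
- hook_tip (a point): Centre of the lower end of the hook's tip plate (hook x 190 mm, z 0)
- hook_grip (a point): Grip point in the middle of the handle block, 32 mm above its foot; grip across the 30 mm width (hook y)
- pad: Fixed cork parking pad, x -40 to +210 mm, y +-45 mm; its top is at z 6 mm in its own frame. Origin: where the hook's handle belongs; x points the way the hook's shaft points. The hook starts on it, within 8 mm and 0.06 rad
- charger_brick: Bystander: white charger brick, 73 by 56 by 27 mm, origin under its middle; leave it alone
- stapler: Bystander: black stapler, 34 by 154 by 50 mm, origin under its middle, long along y; leave it alone
- hex_key: Bystander: steel hex key, 28 by 87 by 5 mm, origin under its middle; leave it alone

How it is judged:
By the outcome, as a careful person would: the job done as asked, in the order asked, and still so for the second after the job is handed in, with the robot touching nothing.
It also fails if it takes over 72 s, if anything falls off the work surface, if the arm or the gripper's body presses on something with over 40 N, if the wrist force passes 120 N, or if a joint passes its speed limit or range.

## Working session

There is one attempt and no reset: what is moved stays moved. The work goes in short steps, Python scripts to look and compute and a tool call to move; the robot and the scene stay as the last step left them, time stands still between calls to the robot, and variables do not carry over. Pictures are saved under pics/ and viewed, at most 13 in all, crops included, and the job is handed in when it is done.

Besides the shell and the picture viewer there is one more tool, called after "Request:" as name([rows], argument=value, ...), one row to a line, values as JSON. drive_tool: Moves the arm, as the interface text tells. Its arguments: {"type":"object","properties":{"moves":{"type":"array","items":{"type":"array"}},"grip_force":{"type":"number"}},"required":["moves"]}

```bash
mkdir -p pics; cat > h.py <<'E'
import numpy as np, cv2
from plant import ctrl
from scipy.spatial.transform import Rotation as Rn
def cam(n,save=None):
    c=ctrl.read_camera(n); c['K']=np.array([[c['fx'],0,c['cx']],[0,c['fy'],c['cy']],[0,0,1]])
    c['R']=np.array(c['R']);c['t']=np.array(c['t']);c['d']=np.array(c['dist'])
    if save: cv2.imwrite('pics/'+save,c['image'][:,:,::-1])
    return c
def ray(c,uv):
    p=cv2.undistortPoints(np.array(uv,float).reshape(-1,1,2),c['K'],c['d']).reshape(-1,2)
    return -c['R'].T@c['t'], np.c_[p,np.ones(len(p))]@c['R']
def onz(c,uv,z):
    o,d=ray(c,uv); return o+d*((z-o[2])/d[:,2])[:,None]
def proj(c,X):
    return cv2.projectPoints(np.array(X,float).reshape(-1,3),cv2.Rodrigues(c['R'])[0],c['t'],c['K'],c['d'])[0].reshape(-1,2)
E
python3 - <<'E'
from h import *
for n in('side','top','wrist'):
    c=cam(n,n+'0.png'); print(n,(-c['R'].T@c['t']).round(3),c['R'].round(2).tolist(),c['fx'])
s=ctrl.get_state();print(s)
E
```

```text
side [ 0.025 -0.522  0.717] [[0.83, -0.56, -0.01], [-0.35, -0.51, -0.78], [0.44, 0.65, -0.62]] 615.3624061719231
top [0.308 0.121 1.197] [[0.02, -1.0, 0.01], [-0.99, -0.02, -0.16], [0.16, -0.0, -0.99]] 594.4810974087535
wrist [0.186 0.655 0.372] [[0.38, 0.93, -0.0], [0.88, -0.36, 0.3], [0.27, -0.11, -0.96]] 423.6416182560307
{'time': 0.15, 'qpos': array([ 1.03299416e+00,  2.87013949e-01,  1.57785229e+00,  3.10375314e-05,
        1.27858518e+00, -1.49993029e-01]), 'dq': array([-0.00031605, -0.0016516 , -0.00505525,  0.00130586,  0.00038085,
       -0.00054621]), 'joint_efforts': array([ 1.23640537e-03, -4.06605291e+01, -2.93142414e+01, -1.16449082e-04,
        3.99692799e-03,  3.25688937e-06]), 'eef_pos': array([0.25497201, 0.62447324, 0.2472241 ]), 'tcp_rot': array([ 1.92696067e-01,  9.81258051e-01, -8.69957062e-04, -3.27336960e-04]), 'contact_force': array([ 0.29743541, -0.27221879,  0.13268158]), 'wrist_torque': array([-0.02906596,  0.00959633,  0.02737759]), 'finger_force': 0.0, 'opening': 1.0007063986461104}
```

View pics/side0.png

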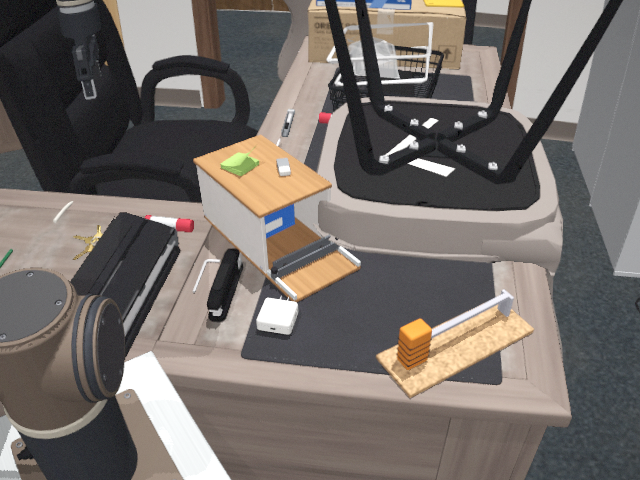

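View pics/top0.png

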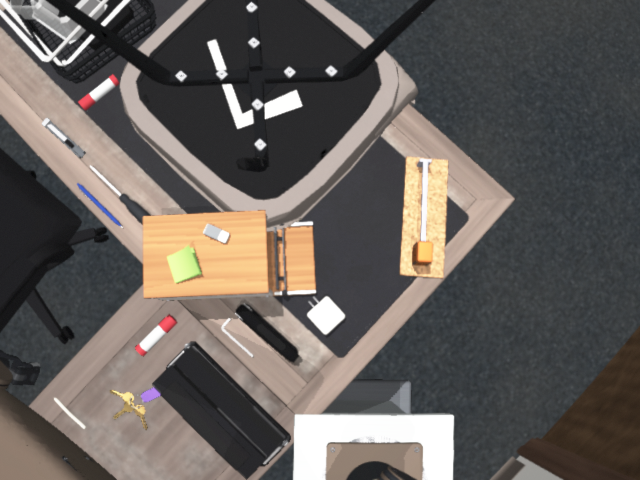

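Side view: riser around (265,215) with blue bin inside and dark stop bar at (305,258), hook handle (415,343), tip (507,303). Top view: roof (205,255), bar (280,258), hook handle (425,252), tip (425,162).

```bash
python3 - <<'E'
from h import *
c=cam('top'); im=c['image']; hsv=cv2.cvtColor(im,cv2.COLOR_RGB2HSV)
def big(m):
    m=cv2.morphologyEx(m.astype(np.uint8)*255,cv2.MORPH_OPEN,np.ones((3,3)))
    cs=cv2.findContours(m,0,2)[0]; return max(cs,key=cv2.contourArea)
win=np.zeros(im.shape[:2],bool)
def box(x0,x1,y0,y1):
    w=win.copy(); w[y0:y1,x0:x1]=1; return w
H,S,V=[hsv[...,i].astype(int) for i in range(3)]
print('hsv handle',hsv[252,425],'pad',hsv[220,410],hsv[260,412],'roof',hsv[280,220],'floor',hsv[260,300],'bar',hsv[258,278],'shaft',hsv[200,425])
def show(name,m,z):
    k=big(m); r=cv2.boxPoints(cv2.minAreaRect(k)); P=onz(c,r,z); print(name,r.round(1).tolist(),'\n',P[:,:2].round(4).tolist(),'c',P.mean(0).round(4))
    for i in range(2):
        e=P[i+1]-P[i]; print('  len',np.linalg.norm(e).round(4),'ang',np.arctan2(e[1],e[0]).round(4))
show('pad',(S>50)&(V>120)&box(390,460,145,290),.006)
show('handle',(S>200)&(V>150)&(H<18)&box(405,445,235,275),.076)
show('roof',(S>90)&(H<25)&box(130,270,200,305),.136)
show('floor',(S>90)&(H<25)&box(287,325,210,305),.008)
show('bar',(V<90)&box(270,290,226,292),.036)
w=(S<60)&(V>110)&box(410,440,165,238); ys,xs=np.nonzero(w); print('shaft',len(xs))
P=onz(c,np.c_[xs,ys],.048); v=P[:,:2]-P[:,:2].mean(0); u=np.linalg.svd(v)[2][0]; print(P.mean(0).round(4),np.arctan2(*(u*np.sign(u[0]))[::-1]), np.std(v@np.array([-u[1],u[0]])))
cr=cv2.resize(im[190:320,230:460],None,fx=3.4,fy=3.4,interpolation=2); cv2.imwrite('pics/crop1.png',cr[:,:,::-1])
s=cam('side')['image'][180:380,190:540]; cv2.imwrite('pics/crop2.png',cv2.resize(s,None,fx=2.2,fy=2.2,interpolation=2)[:,:,::-1])
E
```

```text
hsv handle [ 20 138 255] pad [ 25  59 255] [ 13 137 140] roof [ 18 111 251] floor [ 15 121 243] bar [ 12 119 139] shaft [120   1 252]
pad [[398.70001220703125, 276.29998779296875], [405.1000061035156, 155.5], [450.29998779296875, 157.89999389648438], [443.8999938964844, 278.70001220703125]] 
 [[0.4258, -0.0487], [0.6798, -0.0642], [0.6773, -0.1605], [0.4221, -0.1413]] c [ 0.5513 -0.1037  0.006 ]
  len 0.2545 ang -0.0611
  len 0.0963 ang -1.5972Traceback (most recent call last):
  File "<stdin>", line 16, in <module>
  File "<stdin>", line 12, in show
  File "<stdin>", line 5, in big
ValueError: max() iterable argument is empty
```

```bash
python3 - <<'E'
from h import *
c=cam('top'); im=c['image']; hsv=cv2.cvtColor(im,cv2.COLOR_RGB2HSV)
def big(m):
    m=cv2.morphologyEx(m.astype(np.uint8)*255,cv2.MORPH_OPEN,np.ones((3,3)))
    cs=cv2.findContours(m,0,2)[0]; return max(cs,key=cv2.contourArea) if cs else None
def box(x0,x1,y0,y1):
    w=np.zeros(im.shape[:2],bool); w[y0:y1,x0:x1]=1; return w
H,S,V=[hsv[...,i].astype(int) for i in range(3)]
print(hsv[240:268:3,425].tolist())
def show(name,m,z):
    k=big(m)
    if k is None: print(name,'none'); return
    r=cv2.boxPoints(cv2.minAreaRect(k)); P=onz(c,r,z); print(name,r.round(1).tolist(),'\n',P[:,:2].round(4).tolist(),'c',P.mean(0).round(4))
    for i in range(2):
        e=P[i+1]-P[i]; print('  len',np.linalg.norm(e).round(4),'ang',np.arctan2(e[1],e[0]).round(4))
show('handle',(S>170)&box(405,445,230,275),.076)
show('roof',(S>90)&(H<25)&box(130,270,200,305),.136)
show('floor',(S>90)&(H<25)&box(287,325,210,305),.008)
show('bar',(V<110)&box(270,290,226,292),.036)
w=(S<40)&(V>110)&box(410,440,165,238); ys,xs=np.nonzero(w); print('shaft',len(xs))
P=onz(c,np.c_[xs,ys],.048); v=P[:,:2]-P[:,:2].mean(0); u=np.linalg.svd(v)[2][0]; u=u*np.sign(u[0]);print(P.mean(0).round(4),np.arctan2(u[1],u[0]), np.std(v@np.array([-u[1],u[0]])))
cr=cv2.resize(im[190:320,230:460],None,fx=3.4,fy=3.4,interpolation=2); cv2.imwrite('pics/crop1.png',cr[:,:,::-1])
s=cam('side')['image'][180:380,190:540]; cv2.imwrite('pics/crop2.png',cv2.resize(s,None,fx=2.2,fy=2.2,interpolation=2)[:,:,::-1])
E
```

```text
[[5, 11, 245], [21, 137, 255], [21, 135, 255], [21, 137, 255], [21, 138, 255], [20, 139, 255], [20, 140, 255], [11, 175, 229], [12, 155, 97], [14, 110, 183]]
handle [[414.0, 249.0], [417.0, 249.0], [417.0, 259.0], [414.0, 259.0]] 
 [[0.4719, -0.0685], [0.472, -0.0743], [0.4527, -0.0741], [0.4526, -0.0683]] c [ 0.4623 -0.0713  0.076 ]
  len 0.0058 ang -1.5549
  len 0.0193 ang 3.1325
roof [[139.8000030517578, 214.60000610351562], [268.1000061035156, 209.3000030517578], [271.5, 292.5], [143.1999969482422, 297.79998779296875]] 
 [[0.5185, 0.4464], [0.5319, 0.2082], [0.3804, 0.1976], [0.3654, 0.4306]] c [0.449  0.3207 0.136 ]
  len 0.2386 ang -1.5148
  len 0.1519 ang -3.0721
floor [[287.0, 226.0], [315.0, 226.0], [315.0, 290.0], [287.0, 290.0]] 
 [[0.5248, 0.179], [0.5258, 0.1221], [0.3956, 0.1199], [0.3947, 0.1759]] c [0.4602 0.1492 0.008 ]
  len 0.057 ang -1.5538
  len 0.1302 ang -3.125
bar [[276.0, 273.0], [283.0, 273.0], [283.0, 286.0], [276.0, 286.0]] 
 [[0.4256, 0.197], [0.4259, 0.1833], [0.4003, 0.1827], [0.4001, 0.1964]] c [0.413  0.1898 0.036 ]
  len 0.0138 ang -1.5528
  len 0.0256 ang -3.1178
shaft 424
[ 0.5757 -0.0941  0.048 ] -0.0413149858076942 0.0036298041837518483
```

View pics/crop1.png

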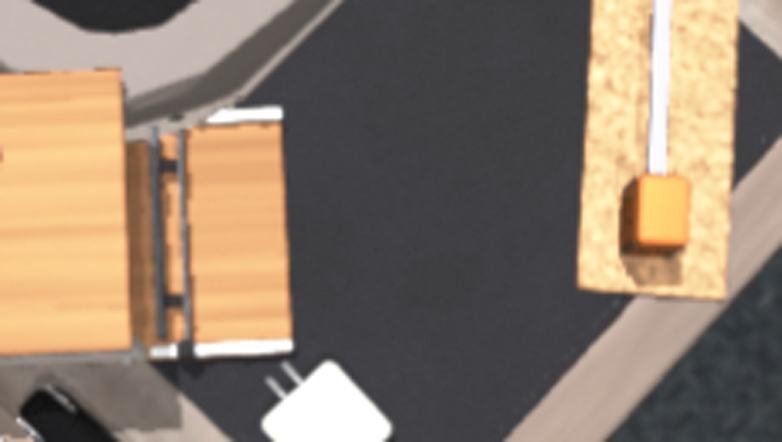

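View pics/crop2.png

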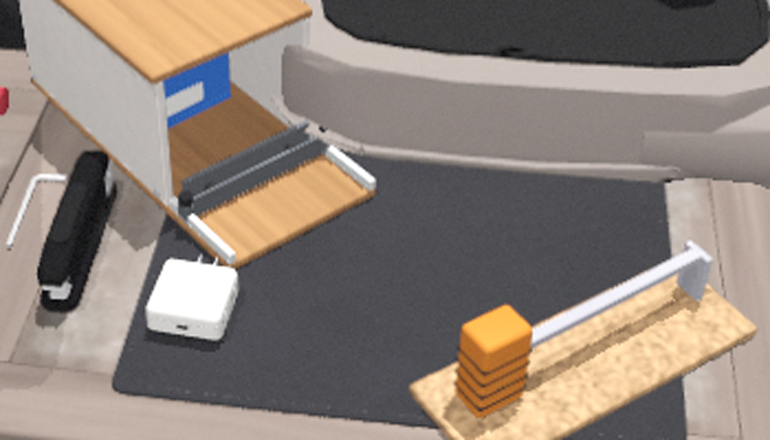

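Crops show: handle top centre at full-image top pixel (425.3,252), a front bar (~284 col) with a rear buffered strip (~276 col), bin's near wall blue in the side image, right corner about (294,220). Now solid numbers.

```bash
python3 - <<'E'
from h import *
c=cam('top'); s=cam('side')
def pr(n,P): print(n,P[:,:3].round(4).tolist())
f=lambda p:[[230+a/3.4,190+b/3.4] for a,b in p]
g=lambda p:[[190+a/2.2,180+b/2.2] for a,b in p]
ang=lambda A,B:round(float(np.arctan2(B[1]-A[1],B[0]-A[0])),4)
P=onz(c,[[144,214],[266.3,210.3],[268.6,294.1],[145.5,298]],.136); pr('roof',P); print(ang(P[1],P[0]),ang(P[2],P[3]),ang(P[2],P[1])-0, np.linalg.norm(P[1]-P[2]),np.linalg.norm(P[1]-P[0]))
P=onz(c,f([[283,110],[293,350]]),.008);pr('floorfront',P);print(ang(P[1],P[0]))
P=onz(c,f([[186,128],[192,345]]),.036);pr('bar front edge?',P);print(ang(P[1],P[0]))
P=onz(c,f([[151,130],[161,340]]),.036);pr('strip back edge?',P);print(ang(P[1],P[0]))
P=onz(c,f([[664,211]]),.076);pr('handle',P)
P=onz(s,g([[495,326]]),.076);pr('handle side',P)
P=onz(c,f([[160,70],[340,0]]),.0);pr('chair base?',P)
pr('chair rim z.1', onz(c,[[270,215],[330,180],[385,135],[400,90]],.12))
h=cv2.cvtColor(s['image'],cv2.COLOR_RGB2HSV).astype(int)
m=((h[...,0]>95)&(h[...,0]<125)&(h[...,1]>150)).astype(np.uint8); m[:, :250]=0;m[:,330:]=0;m[:190]=0;m[260:]=0
cols=np.nonzero(m.sum(0)>3)[0]; lo=[(u,np.nonzero(m[:,u])[0].max()+.5) for u in cols]; print(lo[::3])
print('top',[(int(u),int(np.nonzero(m[:,u])[0].min())) for u in cols[::3]])
lo=np.array(lo,float)
P=onz(s,lo[2:-3],.008); k=np.polyfit(P[:,0],P[:,1],1); pr('bin bottom ends',P[[0,-1]]);print('slope',k)
P=onz(c,[[310.5,0]],.0)
E
```

```text
roof [[0.5198, 0.4384, 0.136], [0.5299, 0.2113, 0.136], [0.3774, 0.2028, 0.136], [0.3651, 0.4263, 0.136]]
1.6153 1.6254 0.0559 0.15282364773084772 0.22730558079724833
floorfront [[0.5333, 0.1258, 0.008], [0.3898, 0.1174, 0.008]]
0.058
bar front edge? [[0.5163, 0.1821, 0.036], [0.3897, 0.1756, 0.036]]
0.0513
strip back edge? [[0.5148, 0.2025, 0.036], [0.3923, 0.1935, 0.036]]
0.0735
handle [[0.4663, -0.0903, 0.076]]
handle side [[0.4691, -0.0887, 0.076]]
chair base? [[0.5582, 0.2007, 0.0], [0.6036, 0.0923, 0.0]]
chair rim z.1 [[0.5245, 0.2055, 0.12], [0.5932, 0.0954, 0.12], [0.6841, -0.0085, 0.12], [0.7775, -0.0389, 0.12]]
[(np.int64(265), np.float64(223.5)), (np.int64(268), np.float64(236.5)), (np.int64(271), np.float64(234.5)), (np.int64(274), np.float64(233.5)), (np.int64(277), np.float64(231.5)), (np.int64(280), np.float64(230.5)), (np.int64(283), np.float64(228.5)), (np.int64(286), np.float64(227.5)), (np.int64(289), np.float64(225.5)), (np.int64(292), np.float64(224.5))]
top [(265, 217), (268, 216), (271, 214), (274, 213), (277, 212), (280, 210), (283, 209), (286, 208), (289, 206), (292, 205)]
bin bottom ends [[0.4411, 0.2953, 0.008], [0.4948, 0.3001, 0.008]]
slope [0.11029983 0.24607504]
```

Request:
drive_tool([
  [[0,0,0],[-0.038,-0.035,0],0.085],
  [[0,0,0],[-0.038,-0.035,0],0.085],
  [[0,0,0],[-0.038,-0.035,0],0.085],
  [[0,0,0],[-0.038,-0.035,0],0.085],
  [[0,0,0],[-0.038,-0.035,0],0.085],
])

```text
time: 1.02
eef_pos: [0.3654, 0.3896, 0.2486]
tcp_rot: [0.193, 0.981, 0.0, 0.0]
contact_force: [1.1, -0.6, 0.3]
opening: 0.996
finger_force: 0.0
```

Request:
drive_tool([
  [[0,0,0],[-0.038,-0.035,0],0.085],
  [[0,0,0],[-0.038,-0.035,0],0.085],
  [[0,0,0],[-0.038,-0.035,0],0.085],
  [[0,0,0],[-0.0205,-0.0375,0],0.085],
  [[0,0,0],[-0.0205,-0.0375,0],0.085],
])

```text
time: 1.65
eef_pos: [0.4406, 0.1643, 0.2486]
tcp_rot: [0.193, 0.981, 0.0, 0.0]
contact_force: [1.5, -0.7, -0.5]
opening: 0.995
finger_force: 0.0
```

Request:
drive_tool([
  [[0,0,0],[-0.0205,-0.0375,0],0.085],
  [[0,0,0],[-0.0205,-0.0375,0],0.085],
  [[0,0,0],[-0.0205,-0.0375,0],0.085],
  [[0,0,0],[-0.0205,-0.0375,0],0.085],
  [[0,0,0],[-0.0205,-0.0375,0],0.085],
])

```text
time: 2.28
eef_pos: [0.4644, -0.048, 0.2487]
tcp_rot: [0.193, 0.981, -0.0, 0.001]
contact_force: [0.7, -0.7, -0.9]
opening: 0.995
finger_force: 0.0
```

Request:
drive_tool([
  [[0,0,0],[-0.0205,-0.0375,0],0.085],
  [[0,0,0.1746],[0,0,0],0.085],
  [[0,0,0.1746],[0,0,0],0.085],
  [[0,0,0.1746],[0,0,0],0.085],
  [[0,0,0.1746],[0,0,0],0.085],
])

```text
time: 2.9
eef_pos: [0.4691, -0.0891, 0.2485]
tcp_rot: [0.519, 0.855, 0.0, 0.0]
contact_force: [0.2, 0.8, -1.1]
opening: 0.995
finger_force: 0.0
```

Request:
drive_tool([
  [[0,0,0.1746],[0,0,0],0.085],
  [[0,0,0.1746],[0,0,0],0.085],
  [[0,0,0.1746],[0,0,0],0.085],
  [[0,0,0.1746],[0,0,0],0.085],
  [[0,0,0.1746],[0,0,0],0.085],
])

```text
time: 3.52
eef_pos: [0.4691, -0.089, 0.2485]
tcp_rot: [0.832, 0.555, 0.0, 0.0]
contact_force: [-0.9, -0.0, 0.1]
opening: 0.995
finger_force: 0.0
```

Request:
drive_tool([
  [[0,0,0.1746],[0,0,0],0.085],
  [[0,0,0.1746],[0,0,0],0.085],
  [[0,0,0.1746],[0,0,0],0.085],
  [[0,0,0.1746],[0,0,0],0.085],
  [[0,0,0.1746],[0,0,0],0.085],
])

```text
time: 4.15
eef_pos: [0.4691, -0.089, 0.2485]
tcp_rot: [0.988, 0.151, 0.0, 0.0]
contact_force: [-0.1, -1.1, 0.6]
opening: 0.999
finger_force: 0.0
```

Request:
drive_tool([
  [[0,0,0.1746],[0,0,0],0.085],
  [[0,0,0.1746],[0,0,0],0.085],
  [[0,0,0],[0,0,0.03],0.085],
  [[0,0,0],[0,0,0.03],0.085],
  [[0,0,0],[0,0,0],0.085],
])

```text
time: 4.78
eef_pos: [0.4675, -0.0883, 0.186]
tcp_rot: [1.0, -0.02, -0.003, -0.001]
contact_force: [-1.3, -0.3, -0.3]
opening: 0.995
finger_force: 0.0
```

```bash
python3 - <<'E'
from h import *
s=ctrl.get_state();print(s['eef_pos'],s['tcp_rot'],s['qpos'].round(3),s['time'])
R=Rn.from_quat(s['tcp_rot']).as_matrix();print(R.round(4))
c=cam('wrist','w1.png')
E
```

```text
[ 0.46746543 -0.08832506  0.18597017] [ 0.9997973  -0.0199368  -0.00260195 -0.00105746] [-0.4   -0.097  2.108  0.     1.135  1.21 ] 4.775
[[ 0.9992 -0.0399 -0.0052]
 [-0.0399 -0.9992  0.0022]
 [-0.0052 -0.002  -1.    ]]
```

View pics/w1.png

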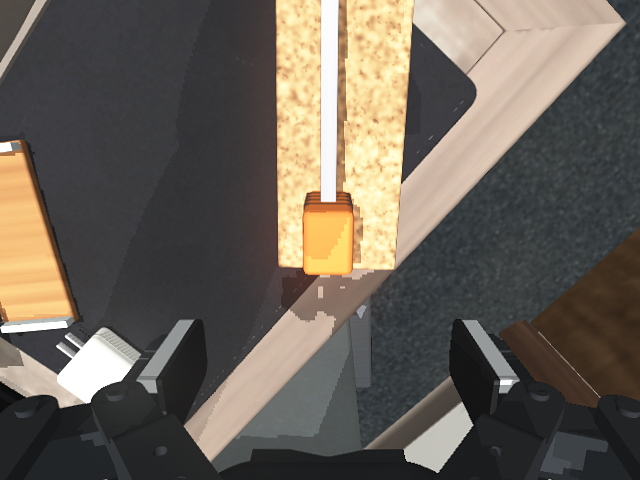

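Wrist view: handle top face spans roughly (303–353, 203–273), shaft at column 329.

```bash
python3 - <<'E'
from h import *
c=cam('wrist'); s=ctrl.get_state();print(s['eef_pos'])
P=onz(c,[[304,204],[352,204],[354,272],[303,271],[328.5,238]],.076);print(P.round(4).tolist())
P=onz(c,[[329,5],[329,195]],.048);print(P.round(4).tolist(),np.arctan2(P[0,1]-P[1,1],P[0,0]-P[1,0]))
P=onz(c,[[278,5],[278,265],[396,265],[412,5]],.006);print(P.round(4).tolist())
E
```

```text
[ 0.46949267 -0.08917514  0.18915115]
[[0.4964, -0.075, 0.076], [0.4953, -0.1022, 0.076], [0.454, -0.1025, 0.076], [0.4558, -0.0721, 0.076], [0.4757, -0.0881, 0.076]]
[[0.6041, -0.0935, 0.048], [0.4958, -0.0892, 0.048]] -0.03911675829777856
[[0.6148, -0.0607, 0.006], [0.4351, -0.0477, 0.006], [0.4315, -0.1385, 0.006], [0.6115, -0.1481, 0.006]]
```

Request:
drive_tool([
  [[0,0,0],[0.002,0,0.035],0.085],
  [[0,0,0],[0,0,0.035],0.085],
  [[0,0,0],[0,0,0.035],0.085],
  [[0,0,0],[0,0,0.03],0.085],
  [[0,0,0],[0,0,0.0175],0.085],
], grip_force=70)

```text
time: 5.5
eef_pos: [0.4721, -0.0895, 0.0361]
tcp_rot: [1.0, -0.02, 0.001, 0.0]
contact_force: [0.2, 0.6, 0.4]
opening: 0.996
finger_force: 0.0
```

Request:
drive_tool([
  [[0,0,0],[0,0,0],0.085],
  [[0,0,0],[0,0,0],0.02],
  [[0,0,0],[0,0,0],0.02],
  [[0,0,0],[0,0,0],0.02],
  [[0,0,0],[0,0,0],0.02],
])

```text
time: 6.12
eef_pos: [0.4719, -0.0894, 0.0369]
tcp_rot: [1.0, -0.02, 0.001, 0.0]
contact_force: [-1.4, 0.5, 5.3]
opening: 0.344
finger_force: 63.5
```

Request:
drive_tool([
  [[0,0,0],[0,0,0],0.02],
  [[0,0,0],[0,0,0],0.02],
  [[0,0,0],[0,0,0],0.02],
  [[0,0,0],[0,0,0],0.02],
  [[0,0,0],[0,0,0],0.02],
])

```text
time: 6.75
eef_pos: [0.4719, -0.0894, 0.0369]
tcp_rot: [1.0, -0.02, 0.001, 0.0]
contact_force: [-1.6, 0.8, 5.6]
opening: 0.341
finger_force: 63.6
```

Request:
drive_tool([
  [[0,0,0],[0,0,-0.02],0.02],
  [[0,0,0],[0,0.01,-0.03],0.02],
  [[0,0,0],[0,0.01,-0.03],0.02],
  [[0,0,0],[0,0.01,-0.03],0.02],
  [[0,0,0],[0,0.01,-0.03],0.02],
])

```text
time: 7.38
eef_pos: [0.4687, -0.129, 0.1758]
tcp_rot: [1.0, -0.02, -0.001, -0.0]
contact_force: [-0.6, -0.2, -2.0]
opening: 0.342
finger_force: 63.1
```

Request:
drive_tool([
  [[0,0,-0.08],[0,0,0],0.02],
  [[0,0,-0.16],[0,0,0],0.02],
  [[0,0,-0.16],[0,0,0],0.02],
  [[0,0,-0.16],[0,0,0],0.02],
  [[0,0,-0.16],[0,0,0],0.02],
])

```text
time: 8.0
eef_pos: [0.4688, -0.1287, 0.1748]
tcp_rot: [0.942, 0.336, -0.001, -0.001]
contact_force: [-0.9, -0.2, -1.6]
opening: 0.349
finger_force: 63.0
```

Request:
drive_tool([
  [[0,0,-0.16],[0,0,0],0.02],
  [[0,0,-0.16],[0,0,0],0.02],
  [[0,0,-0.16],[0,0,0],0.02],
  [[0,0,-0.16],[0,0,0],0.02],
  [[0,0,-0.16],[0,0,0],0.02],
])

```text
time: 8.62
eef_pos: [0.4688, -0.1287, 0.1748]
tcp_rot: [0.737, 0.676, -0.0, -0.001]
contact_force: [0.6, -0.2, -2.8]
opening: 0.34
finger_force: 63.0
```

Request:
drive_tool([
  [[0,0,-0.147],[0,0,0],0.02],
  [[0,0,0],[0.025,0,0.015],0.02],
  [[0,0,0],[0.03,0,0.02],0.02],
  [[0,0,0],[0.03,0,0.02],0.02],
  [[0,0,0],[0.024,0,0.019],0.02],
])

```text
time: 9.25
eef_pos: [0.4623, -0.019, 0.1003]
tcp_rot: [0.687, 0.727, -0.0, -0.001]
contact_force: [0.0, -0.1, -0.6]
opening: 0.347
finger_force: 63.1
```

Request:
drive_tool([
  [[0,0,0],[0,0,0],0.02],
  [[0,0,0],[0,0,0],0.02],
  [[0,0,0],[0,0,0],0.02],
])

```text
time: 9.62
eef_pos: [0.4642, -0.0212, 0.1028]
tcp_rot: [0.687, 0.726, 0.0, 0.001]
contact_force: [0.2, -0.3, -1.4]
opening: 0.345
finger_force: 63.1
```

```bash
python3 - <<'E'
from h import *
s=ctrl.get_state();print(s['eef_pos'],s['contact_force'],s['qpos'].round(3))
R=Rn.from_quat(s['tcp_rot']).as_matrix();print(R.round(4))
a=cam('side'); b=cam('top','t2.png')
x=cv2.resize(a['image'][160:370,180:480],None,fx=2.6,fy=2.6,interpolation=2)
cv2.imwrite('pics/s2.png',x[:,:,::-1])
# predicted tip bottom and top
e=s['eef_pos'];X=R[:,0]
for z in(-.0309,.0111):
    p=e+X*.190+np.array([0,0,z]); print(p.round(4),proj(a,p).round(1),((proj(a,p)-[180,160])*2.6).round(0),proj(b,p).round(1))
E
```

```text
[ 0.4642209  -0.02119126  0.10277663] [ 0.24322532 -0.25355031 -1.43103238] [-0.264 -0.004  2.192 -0.     0.951 -0.32 ]
[[-5.540e-02  9.985e-01  1.900e-03]
 [ 9.985e-01  5.540e-02 -8.000e-04]
 [-9.000e-04  1.900e-03 -1.000e+00]]
[0.4537 0.1685 0.0717] [[308.4 242.2]] [[334. 214.]] [[290.1 256.7]]
[0.4537 0.1685 0.1137] [[307.9 222.2]] [[332. 162.]] [[289.2 253.8]]
```

View pics/s2.png

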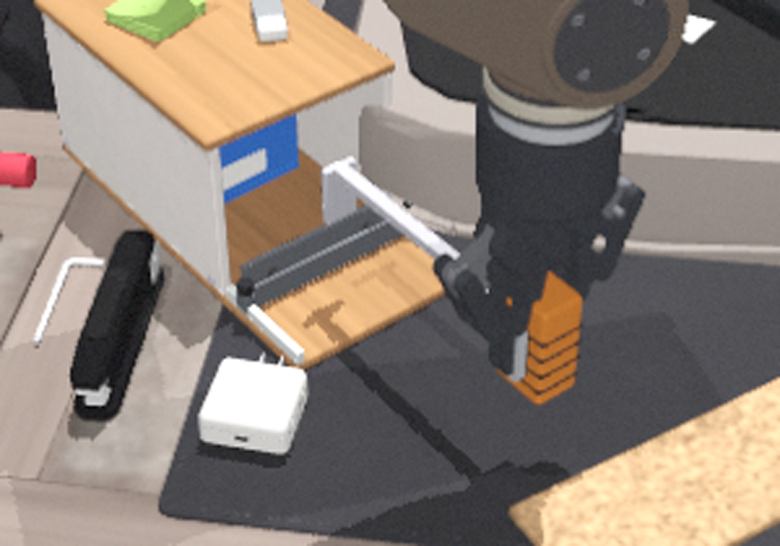

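Side view confirms tip (≈337,213 in crop) matches the prediction within ~1 px. Insert under the roof.

Request:
drive_tool([
  [[0,0,0],[0.03,0,0],0.02],
  [[0,0,0],[0.03,0,0],0.02],
  [[0,0,0],[0.03,0,0],0.02],
  [[0,0,0],[0.03,0,0],0.02],
  [[0,0,0],[0.028,0,0],0.02],
])

```text
time: 10.35
eef_pos: [0.4555, 0.1281, 0.1024]
tcp_rot: [0.687, 0.727, 0.0, 0.0]
contact_force: [1.0, -0.4, -1.8]
opening: 0.345
finger_force: 63.1
```

Request:
drive_tool([
  [[0,0,0],[0,0,0],0.02],
  [[0,0,0],[0,0,0],0.02],
  [[0,0,0],[0,0,0.008],0.02],
  [[0,0,0],[0,0,0.006],0.02],
  [[0,0,0],[0,0,0.004],0.02],
])

```text
time: 10.98
eef_pos: [0.4547, 0.1271, 0.083]
tcp_rot: [0.687, 0.726, -0.0, -0.0]
contact_force: [-0.2, -0.1, -1.3]
opening: 0.343
finger_force: 63.1
```

```bash
python3 - <<'E'
from h import *
s=ctrl.get_state();print(s['eef_pos'],s['contact_force'],s['wrist_torque'])
a=cam('side');x=cv2.resize(a['image'][160:370,180:480],None,fx=2.6,fy=2.6,interpolation=2)
cv2.imwrite('pics/s3.png',x[:,:,::-1])
E
```

```text
[0.45468329 0.12707249 0.08298115] [-0.16393577 -0.08320823 -1.33275686] [-0.02987576 -0.01536349  0.03086278]
```

View pics/s3.png

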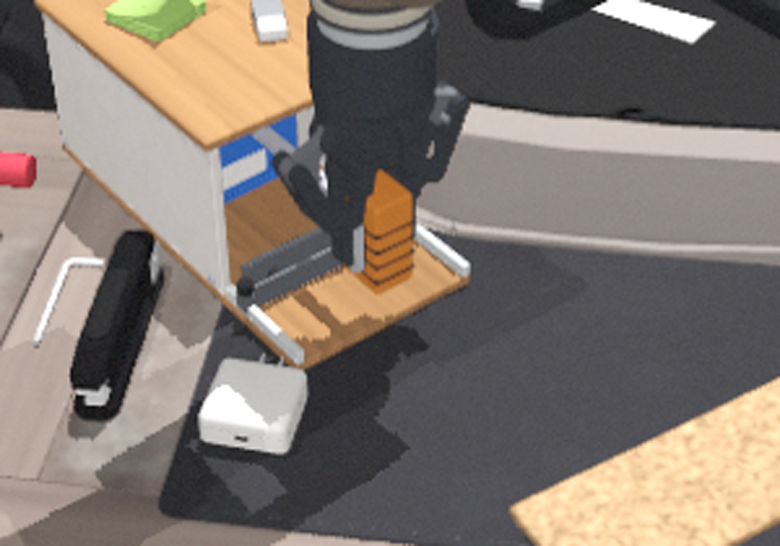

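Request:
drive_tool([
  [[0,0,0],[0,0,0.006],0.02],
  [[0,0,0],[0,0,0.006],0.02],
  [[0,0,0],[0,0,0.006],0.02],
  [[0,0,0],[0,0,0],0.02],
  [[0,0,0],[-0.002,0,0],0.02],
])

```text
time: 11.65
eef_pos: [0.4552, 0.1256, 0.0659]
tcp_rot: [0.687, 0.727, 0.0, 0.0]
contact_force: [-0.5, -1.2, -1.2]
opening: 0.338
finger_force: 63.1
```

Request:
drive_tool([
  [[0,0,0],[-0.003,0,0],0.02],
  [[0,0,0],[-0.003,0,0],0.02],
  [[0,0,0],[-0.003,0,0],0.02],
  [[0,0,0],[-0.002,0,0],0.02],
])

```text
time: 12.15
eef_pos: [0.4558, 0.1146, 0.0658]
tcp_rot: [0.687, 0.727, 0.0, -0.0]
contact_force: [0.2, 5.1, -3.7]
opening: 0.346
finger_force: 63.0
```

Request:
drive_tool([
  [[0,0,0],[-0.002,0,0],0.02],
  [[0,0,0],[-0.002,0,0],0.02],
  [[0,0,0],[-0.002,0,0],0.02],
  [[0,0,0],[-0.002,0,0],0.02],
])

```text
time: 12.65
eef_pos: [0.4557, 0.1073, 0.0656]
tcp_rot: [0.687, 0.727, 0.0, -0.001]
contact_force: [-0.7, 5.2, -2.5]
opening: 0.343
finger_force: 63.0
```

Request:
drive_tool([
  [[0,0,0],[-0.003,0,0],0.02],
  [[0,0,0],[-0.004,0,0],0.02],
  [[0,0,0],[-0.004,0,0],0.02],
  [[0,0,0],[-0.004,0,0],0.02],
  [[0,0,0],[-0.004,0,0],0.02],
])

```text
time: 13.28
eef_pos: [0.4567, 0.0883, 0.0655]
tcp_rot: [0.687, 0.727, 0.0, -0.001]
contact_force: [-1.0, 6.0, -2.9]
opening: 0.344
finger_force: 63.0
```

Request:
drive_tool([
  [[0,0,0],[-0.004,0,0],0.02],
  [[0,0,0],[-0.004,0,0],0.02],
  [[0,0,0],[-0.004,0,0],0.02],
  [[0,0,0],[-0.004,0,0],0.02],
  [[0,0,0],[-0.003,0,0],0.02],
])

```text
time: 13.9
eef_pos: [0.4578, 0.0694, 0.0655]
tcp_rot: [0.687, 0.727, 0.0, -0.001]
contact_force: [-0.4, 4.8, -2.4]
opening: 0.34
finger_force: 63.0
```

Request:
drive_tool([
  [[0,0,0],[-0.003,0,0],0.02],
  [[0,0,0],[-0.003,0,0],0.02],
  [[0,0,0],[-0.003,0,0],0.02],
  [[0,0,0],[-0.003,0,0],0.02],
  [[0,0,0],[-0.002,0,0],0.02],
])

```text
time: 14.52
eef_pos: [0.4585, 0.0555, 0.0655]
tcp_rot: [0.687, 0.727, 0.0, -0.001]
contact_force: [0.0, 5.8, -2.6]
opening: 0.343
finger_force: 63.0
```

```bash
python3 - <<'E'
from h import *
s=ctrl.get_state();print(s['eef_pos'],s['contact_force'],s['wrist_torque'])
a=cam('side');x=cv2.resize(a['image'][160:370,180:480],None,fx=2.6,fy=2.6,interpolation=2)
cv2.imwrite('pics/s4.png',x[:,:,::-1])
E
```

```text
[0.45852745 0.05545643 0.06546565] [ 0.03094766  5.78662529 -2.55181917] [ 0.74574645 -0.0179322   0.03155671]
```

View pics/s4.png

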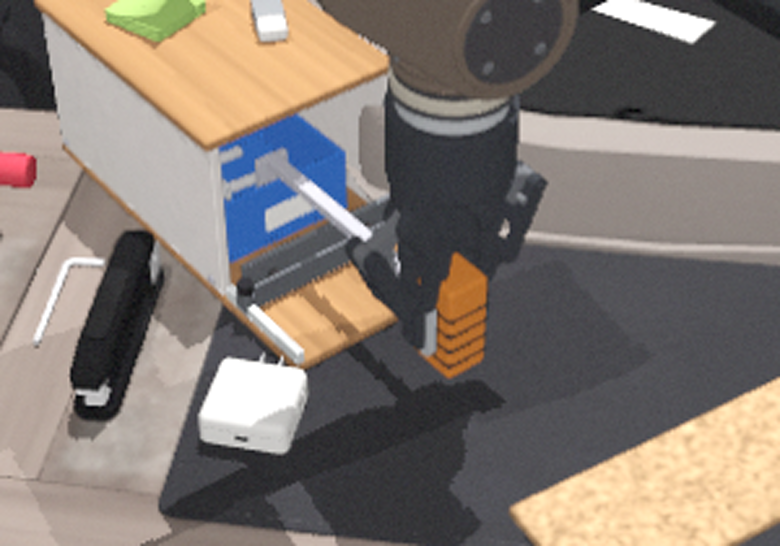

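The bin is hooked and following (near wall from (230,258) to (345,200) in the crop), nearly parallel with the bar.

Request:
drive_tool([
  [[0,0,0],[-0.003,0,0],0.02],
  [[0,0,0],[-0.003,0,0],0.02],
  [[0,0,0],[-0.003,0,0],0.02],
  [[0,0,0],[-0.003,0,0],0.02],
  [[0,0,0],[-0.003,0,0],0.02],
])

```text
time: 15.2
eef_pos: [0.4594, 0.0404, 0.0655]
tcp_rot: [0.687, 0.727, 0.0, -0.001]
contact_force: [-0.4, 5.7, -1.5]
opening: 0.344
finger_force: 63.0
```

Request:
drive_tool([
  [[0,0,0],[-0.002,0,0],0.02],
  [[0,0,0],[-0.002,0,0],0.02],
  [[0,0,0],[-0.002,0,0],0.02],
  [[0,0,0],[-0.002,0,0],0.02],
])

```text
time: 15.7
eef_pos: [0.4598, 0.0325, 0.0655]
tcp_rot: [0.687, 0.727, 0.0, -0.001]
contact_force: [-0.8, 5.2, -1.6]
opening: 0.343
finger_force: 63.0
```

Request:
drive_tool([
  [[0,0,0],[-0.002,0,0],0.02],
  [[0,0,0],[-0.002,0,0],0.02],
  [[0,0,0],[-0.0015,0,0],0.02],
])

```text
time: 16.08
eef_pos: [0.4602, 0.027, 0.0655]
tcp_rot: [0.687, 0.727, 0.0, -0.001]
contact_force: [-0.9, 4.8, -2.6]
opening: 0.345
finger_force: 63.0
```

Request:
drive_tool([
  [[0,0,0],[-0.0015,0,0],0.02],
  [[0,0,0],[-0.0015,0,0],0.02],
])

```text
time: 16.32
eef_pos: [0.4603, 0.0241, 0.0655]
tcp_rot: [0.687, 0.727, 0.0, -0.001]
contact_force: [0.2, 6.2, -2.2]
opening: 0.345
finger_force: 63.0
```

Request:
drive_tool([
  [[0,0,0],[-0.0012,0,0],0.02],
  [[0,0,0],[-0.0012,0,0],0.02],
])

```text
time: 16.58
eef_pos: [0.4604, 0.0219, 0.0654]
tcp_rot: [0.687, 0.727, 0.0, -0.001]
contact_force: [-0.8, 7.4, -2.8]
opening: 0.346
finger_force: 63.0
```

Request:
drive_tool([
  [[0,0,0],[-0.001,0,0],0.02],
  [[0,0,0],[-0.0005,0,0],0.02],
])

```text
time: 16.82
eef_pos: [0.4601, 0.0211, 0.0651]
tcp_rot: [0.688, 0.726, 0.001, -0.002]
contact_force: [0.1, 9.2, -3.9]
opening: 0.345
finger_force: 62.9
```

Request:
drive_tool([
  [[0,0,0],[-0.0008,0,0],0.02],
  [[0,0,0],[-0.0007,0,0],0.02],
  [[0,0,0],[0,0,0],0.02],
])

```text
time: 17.2
eef_pos: [0.46, 0.0203, 0.0649]
tcp_rot: [0.688, 0.726, 0.001, -0.003]
contact_force: [0.2, 11.8, -3.5]
opening: 0.343
finger_force: 62.9
```

Request:
drive_tool([
  [[0,0,0],[-0.0008,0,0],0.02],
  [[0,0,0],[-0.0008,0,0],0.02],
  [[0,0,0],[0,0,0],0.02],
  [[0,0,0],[0,0,0],0.02],
])

```text
time: 17.7
eef_pos: [0.4598, 0.0194, 0.0646]
tcp_rot: [0.688, 0.726, 0.002, -0.004]
contact_force: [0.8, 15.1, -3.8]
opening: 0.348
finger_force: 62.9
```

```bash
python3 - <<'E'
from h import *
s=ctrl.get_state();print(s['eef_pos'],s['contact_force'],s['wrist_torque'])
a=cam('side');x=cv2.resize(a['image'][190:290,250:370],None,fx=6,fy=6,interpolation=2)
cv2.imwrite('pics/s5.png',x[:,:,::-1])
E
```

```text
[0.45981855 0.01941556 0.06462399] [ 0.7559416  15.08059275 -3.84571627] [ 2.02737944 -0.18254466 -0.11407795]
```

View pics/s5.png

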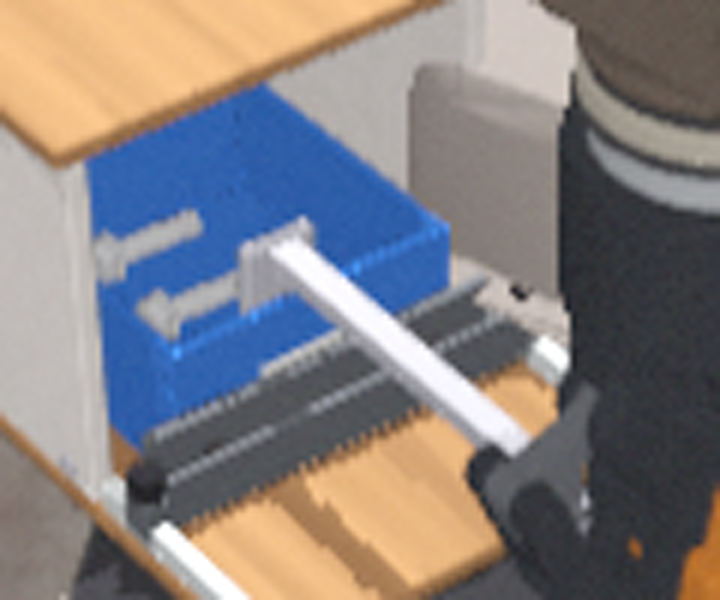

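```bash
python3 - <<'E'
from h import *
a=cam('side'); s=ctrl.get_state()
g=lambda p:[[250+x/6,190+y/6] for x,y in p]
def L(n,p,z):
    P=onz(a,g(p),z);print(n,P.round(4).tolist(),np.arctan2(P[1,1]-P[0,1],P[1,0]-P[0,0]).round(4))
L('lip outer',[[165,356],[450,234]],.058)
L('bar rear top',[[150,435],[485,280]],.036)
L('bar front top',[[165,480],[520,318]],.036)
L('side wall edge',[[450,228],[262,87]],.058)
e=s['eef_pos'];R=Rn.from_quat(s['tcp_rot']).as_matrix();print('tip',(e+R[:,0]*.19),R.round(3).tolist())
print('force',s['contact_force'])
E
```

```text
lip outer [[0.4088, 0.1966, 0.058], [0.5073, 0.1981, 0.058]] 0.015
bar rear top [[0.3999, 0.1923, 0.036], [0.5193, 0.1973, 0.036]] 0.0424
bar front top [[0.3934, 0.173, 0.036], [0.5175, 0.1764, 0.036]] 0.0273
side wall edge [[0.509, 0.2005, 0.058], [0.5015, 0.294, 0.058]] 1.6508
tip [0.44970659 0.2091691  0.06604633] [[-0.053, 0.999, -0.003], [0.999, 0.053, 0.007], [0.007, -0.003, -1.0]]
force [ 0.92555926 14.80735266 -4.24499149]
```

Request:
drive_tool([
  [[0,0,0],[-0.0005,0,0],0.02],
  [[0,0,0],[-0.0004,0,0],0.02],
  [[0,0,0],[0,0,0],0.02],
  [[0,0,0],[0,0,0],0.02],
  [[0,0,0],[0,0,0],0.02],
])

```text
time: 18.42
eef_pos: [0.4597, 0.019, 0.0645]
tcp_rot: [0.688, 0.725, 0.002, -0.004]
contact_force: [1.6, 16.0, -5.8]
opening: 0.344
finger_force: 62.9
```

Request:
drive_tool([
  [[0,0,0],[0,0,0],0.02],
  [[0,0,0],[0,0,0],0.02],
  [[0,0,0],[0,0,0],0.02],
  [[0,0,0],[0,0,0],0.02],
  [[0,0,0],[0,0,0],0.02],
])

```text
time: 19.05
eef_pos: [0.4597, 0.019, 0.0645]
tcp_rot: [0.688, 0.725, 0.002, -0.004]
contact_force: [0.9, 17.6, -5.0]
opening: 0.337
finger_force: 62.9
```

Request:
drive_tool([
  [[0,0,0],[0,0,0],0.02],
  [[0,0,0],[0,0,0],0.02],
  [[0,0,0],[0.001,0,0],0.02],
  [[0,0,0],[0.001,0,0],0.02],
  [[0,0,0],[0.001,0,0],0.02],
])

```text
time: 19.68
eef_pos: [0.4604, 0.0198, 0.0653]
tcp_rot: [0.687, 0.727, 0.001, -0.002]
contact_force: [-0.1, 6.2, -2.7]
opening: 0.342
finger_force: 63.1
```

Request:
drive_tool([
  [[0,0,0],[0.001,0,0],0.02],
  [[0,0,0],[0.001,0,0],0.02],
  [[0,0,0],[0.001,0,0],0.02],
  [[0,0,0],[0.001,0,0],0.02],
  [[0,0,0],[0.001,0,0],0.02],
])

```text
time: 20.3
eef_pos: [0.4613, 0.0229, 0.0661]
tcp_rot: [0.687, 0.727, 0.0, 0.001]
contact_force: [0.3, 0.3, -1.8]
opening: 0.343
finger_force: 63.3
```

Request:
drive_tool([
  [[0,0,0],[0.0015,0,0],0.02],
  [[0,0,0],[0.0015,0,0],0.02],
  [[0,0,0],[0,0,0],0.02],
  [[0,0,0],[0,0,-0.006],0.02],
  [[0,0,0],[0,0,-0.008],0.02],
])

```text
time: 20.92
eef_pos: [0.4607, 0.0263, 0.0802]
tcp_rot: [0.687, 0.727, -0.0, -0.0]
contact_force: [0.9, -0.1, -1.7]
opening: 0.345
finger_force: 63.3
```

Request:
drive_tool([
  [[0,0,0],[0,0,-0.012],0.02],
  [[0,0,0],[0,0,-0.01],0.02],
  [[0,0,0],[0,0,0],0.02],
  [[0,0,0],[0,0,0],0.02],
])

```text
time: 21.42
eef_pos: [0.4606, 0.0263, 0.1018]
tcp_rot: [0.687, 0.727, -0.0, -0.0]
contact_force: [-0.1, 0.0, -0.7]
opening: 0.34
finger_force: 63.3
```

Request:
drive_tool([
  [[0,0,0],[-0.025,0,0],0.02],
  [[0,0,0],[-0.03,0,0],0.02],
  [[0,0,0],[-0.035,0,-0.025],0.02],
  [[0,0,0],[-0.035,0,-0.025],0.02],
  [[0,0,0],[-0.03,0,-0.025],0.02],
])

```text
time: 22.05
eef_pos: [0.469, -0.1295, 0.1769]
tcp_rot: [0.687, 0.727, -0.0, -0.001]
contact_force: [0.5, 0.3, -2.6]
opening: 0.343
finger_force: 63.3
```

Request:
drive_tool([
  [[0,0,0.08],[0,0,0],0.02],
  [[0,0,0.16],[0,0,0],0.02],
  [[0,0,0.16],[0,0,0],0.02],
  [[0,0,0.16],[0,0,0],0.02],
  [[0,0,0.16],[0,0,0],0.02],
])

```text
time: 22.68
eef_pos: [0.469, -0.1283, 0.1759]
tcp_rot: [0.9, 0.436, -0.001, -0.001]
contact_force: [-0.0, 0.6, -1.7]
opening: 0.346
finger_force: 63.3
```

Request:
drive_tool([
  [[0,0,0.16],[0,0,0],0.02],
  [[0,0,0.16],[0,0,0],0.02],
  [[0,0,0.16],[0,0,0],0.02],
  [[0,0,0.16],[0,0,0],0.02],
  [[0,0,0.16],[0,0,0],0.02],
])

```text
time: 23.3
eef_pos: [0.469, -0.1282, 0.1759]
tcp_rot: [0.999, 0.051, -0.001, -0.0]
contact_force: [0.2, 0.0, -1.3]
opening: 0.345
finger_force: 63.3
```

Request:
drive_tool([
  [[0,0,0.147],[0,0,0],0.02],
  [[0,0,0],[0,-0.02,0.02],0.02],
  [[0,0,0],[0,-0.019,0.03],0.02],
  [[0,0,0],[0,0,0.025],0.02],
  [[0,0,0],[0,0,0],0.02],
])

```text
time: 23.92
eef_pos: [0.4689, -0.0884, 0.0991]
tcp_rot: [1.0, -0.02, -0.003, -0.001]
contact_force: [0.2, -0.3, -2.0]
opening: 0.343
finger_force: 63.3
```

```bash
python3 - <<'E'
from h import *
a=cam('side','s6.png'); s=ctrl.get_state();e=s['eef_pos'];R=Rn.from_quat(s['tcp_rot']).as_matrix()
print(e,R.round(4).tolist(),s['contact_force'],s['time'])
w=[]
for z in(-.0309,.0111):
    p=e+R[:,0]*.19-R[:,2]*z; print('tip',p.round(4),proj(a,p).round(1))
x=cv2.resize(a['image'][230:400,370:550],None,fx=4.2,fy=3.5,interpolation=2)
x=cv2.resize(a['image'][230:370,370:550],None,fx=4.2,fy=4.2,interpolation=2)
cv2.imwrite('pics/s6.png',x[:,:,::-1]);print(((proj(a,[e+R[:,0]*.19+R[:,2]*.0309,e+R[:,2]*.0309])-[370,230])*4.2).round())
E
```

```text
[ 0.47022419 -0.08912044  0.10082167] [[0.9992, -0.0397, -0.0028], [-0.0397, -0.9992, 0.0012], [-0.0029, -0.0011, -1.0]] [ 0.04897283 -0.48841464 -2.24960156] 23.975
tip [ 0.66   -0.0966  0.0694] [[509.2 283.3]]
tip [ 0.6601 -0.0967  0.1114] [[514.2 263.1]]
[[585. 224.]
 [190. 424.]]
```

View pics/s6.png

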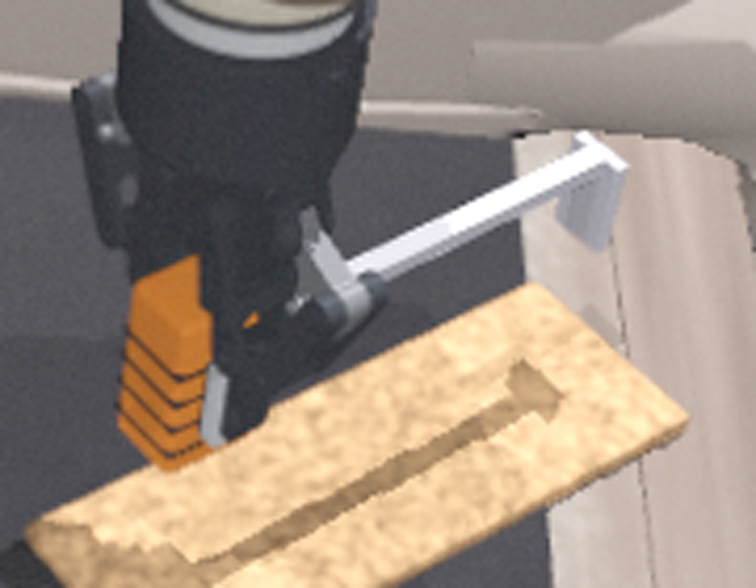

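Tip bottom is about (582,233) vs predicted (585,224): tip only ~3 mm low. Lower gently.

Request:
drive_tool([
  [[0,0,0],[0.001,0,0.025],0.02],
  [[0,0,0],[0,0,0.02],0.02],
  [[0,0,0],[0,0,0.009],0.02],
  [[0,0,0],[0,0,0.004],0.02],
  [[0,0,0],[0,0,0.001],0.02],
])

```text
time: 24.6
eef_pos: [0.4727, -0.0899, 0.0435]
tcp_rot: [1.0, -0.02, 0.001, 0.0]
contact_force: [-0.1, -0.1, -1.2]
opening: 0.343
finger_force: 63.3
```

Request:
drive_tool([
  [[0,0,0],[0,0,0.001],0.02],
  [[0,0,0],[0,0,0.001],0.02],
  [[0,0,0],[0,0,0.001],0.02],
  [[0,0,0],[0,0,0],0.02],
])

```text
time: 25.1
eef_pos: [0.472, -0.0895, 0.0398]
tcp_rot: [1.0, -0.02, -0.0, -0.0]
contact_force: [-0.3, -0.3, -1.4]
opening: 0.342
finger_force: 63.3
```

Request:
drive_tool([
  [[0,0,0],[0,0,0.001],0.02],
  [[0,0,0],[0,0,0.001],0.02],
  [[0,0,0],[0,0,0.0005],0.02],
  [[0,0,0],[0,0,0],0.02],
])

```text
time: 25.6
eef_pos: [0.4721, -0.0895, 0.0373]
tcp_rot: [1.0, -0.02, -0.0, -0.0]
contact_force: [0.1, -0.1, -2.2]
opening: 0.344
finger_force: 63.3
```

Request:
drive_tool([
  [[0,0,0],[0,0,0.0005],0.02],
  [[0,0,0],[0,0,0.0005],0.02],
  [[0,0,0],[0,0,0],0.02],
])

```text
time: 25.98
eef_pos: [0.4722, -0.0896, 0.0369]
tcp_rot: [1.0, -0.02, -0.0, 0.0]
contact_force: [-4.1, 0.5, 5.9]
opening: 0.345
finger_force: 64.1
```

Request:
drive_tool([
  [[0,0,0],[0,0,0.0005],0.02],
  [[0,0,0],[0,0,0],0.02],
  [[0,0,0],[0,0,0],0.02],
])

```text
time: 26.35
eef_pos: [0.4722, -0.0896, 0.0369]
tcp_rot: [1.0, -0.02, -0.0, -0.0]
contact_force: [-5.0, 1.0, 9.5]
opening: 0.344
finger_force: 64.8
```

Request:
drive_tool([
  [[0,0,0],[0,0,-0.0005],0.04],
  [[0,0,0],[0,0,0],0.06],
  [[0,0,0],[0,0,0],0.085],
  [[0,0,0],[0,0,0],0.085],
  [[0,0,0],[0,0,0],0.085],
])

```text
time: 26.98
eef_pos: [0.472, -0.0895, 0.0362]
tcp_rot: [1.0, -0.02, -0.0, -0.0]
contact_force: [-0.0, 0.2, -0.0]
opening: 0.995
finger_force: 0.0
```

Request:
drive_tool([
  [[0,0,0],[0,0,0],0.085],
  [[0,0,0],[0,0,-0.01],0.085],
  [[0,0,0],[0,0,-0.025],0.085],
  [[0,0,0],[0,0,-0.035],0.085],
  [[0,0,0],[0,0,-0.04],0.085],
])

```text
time: 27.6
eef_pos: [0.4717, -0.0894, 0.1476]
tcp_rot: [1.0, -0.02, -0.0, -0.0]
contact_force: [0.0, -0.2, 0.2]
opening: 1.002
finger_force: 0.0
```

Request:
drive_tool([
  [[0,0,0],[0,0,-0.04],0.085],
  [[0,0,0],[0,0,-0.04],0.085],
  [[0,0,0],[0,0,0],0.085],
  [[0,0,0],[0,0,0],0.085],
])

```text
time: 28.1
eef_pos: [0.4717, -0.0894, 0.2261]
tcp_rot: [1.0, -0.02, -0.0, -0.0]
contact_force: [0.0, 0.0, -0.2]
opening: 0.995
finger_force: 0.0
```

```bash
python3 - <<'E'
from h import *
a=cam('side'); s=ctrl.get_state();print(s['eef_pos'],s['contact_force'],s['time'])
x=cv2.resize(a['image'][180:380,190:540],None,fx=2.2,fy=2.2,interpolation=2); cv2.imwrite('pics/s7.png',x[:,:,::-1])
E
```

```text
[ 0.47129864 -0.08921782  0.22522667] [ 0.1171222   0.00085981 -0.23130137] 28.15
```

View pics/s7.png

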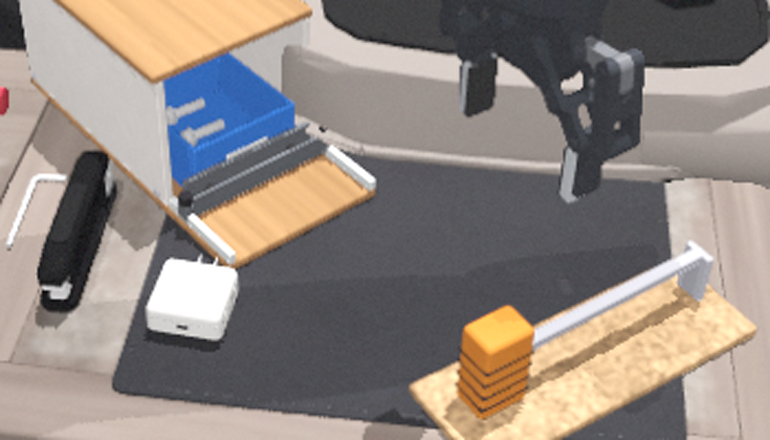

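The hook stands where it was (handle at (495,325), tip at (693,290) in the crop), the bin rests against the bar, and the charger, stapler and hex key haven't moved. Handing in.

```bash
python3 -c "
from plant import ctrl
print(ctrl.sign_off())"
```

```text
the job is handed in; nothing more can be done
None
```

I handed the job in at about 28 s: the bin was dragged to the stop bar with the hook, held there at about 16–17 N for over a second and left against it. The hook is back on its cork pad as it was, and the charger, stapler and hex key are untouched.

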